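# Stand the tub up and clip its lid on

## Task

The larger food tub has been knocked over onto its side. Stand it upright on the steel counter, then put the lid that fits it on top and press it down until both end clips have snapped over the lid's edge and it sits flush on the rim all round. Leave the other things where they are.

Things in the scene. Friction and masses are not known exactly. Their poses are not given: they have to be found in the camera images.
- tub: Larger off-white food tub, open box 110 (x) by 140 (y) by 65 mm high (z), walls 3, floor 5 mm, about 0.2 kg, with a grey spring clip at each short end. Origin: centre of its underside; z points out of the mouth. It starts on a long side wall, +x up (so 110 mm high, 65 mm deep), the mouth facing roughly towards the robot.
- tub_mouth (a point): Centre of that tub's mouth, 65 mm along its z; axes as the tub's. Pushing the mouth's upper edge towards the underside tips the lying tub up about the lower edge of its underside: past about 30 degrees it falls upright by itself.
- lid: Larger lid, off-white, gasket down on the green board, about 0.09 kg, 46 mm high: plate 110 (x) by 140 (y) by 4 mm, its underside 18 mm above the origin; below it a grey gasket ring, 1.5 mm play each side in the tub's mouth; above it a grip bar. Origin: centre of the underside. Clipped home the origin is 47 mm above the tub's underside; loose on the clips about 13 mm higher. Fits either way round.
- lid_grip (a point): Centre of the larger lid's grip bar (16 wide along x, 70 long along y, 24 mm high), 34 mm above the lid's underside; axes as the lid's.
- clip_a (a joint): Spring clip at the tub's +y end, 40 mm wide, top 83 mm above the tub's underside, reaching 79 mm out from the middle: how far it is pushed outward (m), 0 at rest, at most 0.007. Pressing the lid down (about 7 to 12 N, one end may snap before the other) makes its ramped nose give 3 mm and spring back to about 0 over the lid's edge.
- clip_b (a joint): The same for the clip at the tub's -y end.
- small_lid_grip (a point): Centre of the grip bar (16 by 50 by 24 mm) of the smaller lid, 80 by 100 mm, 46 mm high, same look, also on the green board. It does not fit the tub; leave it.
- board: Fixed green cutting board, 280 (x) by 220 (y) by 12 mm thick; origin at the centre of its underside. The two lids lie on it.
- brush_grip (a point): Small brush lying on the counter between board and tub, 160 mm long; point at its handle. Leave it.
- jar: Glass jar with steel cap, 60 mm across, 85 mm high, origin under its centre. Leave it.
- bowl: Steel bowl, 120 mm across, 50 mm high, origin under its centre. Leave it.
- small_tub: Smaller tub without clips, 80 by 100 by 55 mm, upright, origin under its centre. Leave it.
- oil: Amber bottle, 64 mm across, 200 mm high, origin under its centre. Leave it.
- cup: Steel cup, 72 mm across, 80 mm high, origin under its centre. Leave it.
Mind the look-alikes: they are no part of the job. Leave any yellow look-alike of the lid alone.

How it is judged:
On the way, in this order (a step that is already met when the one before it is completed fails the run):
1. the larger tub stands upright on the counter (angle between tub's own z axis and vertical below 0.06 rad and height (world z) of tub between -0.004 and 0.006 m and distance between lid_grip and tub above 0.1 m), for 0.2 s.
2. the lid is flush on the upright tub with both clips over its edge (angle between tub's own z axis and vertical below 0.06 rad and height (world z) of tub between -0.004 and 0.006 m and z of lid_grip in the frame of tub between 0.078 and 0.0835 m and angle between the z axis of lid_grip and the z axis of tub, either way round below 0.04 rad and x of lid_grip in the frame of tub between -0.005 and 0.005 m and y of lid_grip in the frame of tub between -0.005 and 0.005 m and value of joint each of clip_a, clip_b below 0.0025 m), for 0.2 s.
At the end, for the whole second after the job is handed in: The tub stands upright on the counter (within 0.06 rad, underside within 6 mm) and at rest; the larger lid is home on it: bar centre 78 to 83.5 mm above the tub's underside, within 5 mm of the middle each way and 0.04 rad of parallel, both clips back to within 2.5 mm (all of step 2 and linear speed of each of tub, lid below 0.02 m/s); the robot touches nothing.
It fails at once if the smaller lid or another bystander is shoved more than 4 cm (distance of any of small_lid_grip, brush_grip, jar, bowl, small_tub, oil, cup from where it was at the start of the episode above 0.04 m).
It fails at once if a standing bystander is knocked over (angle between any of jar, small_tub, oil, cup, bowl's own z axis and vertical above 0.5 rad).
It also fails if it takes over 56 s, if anything falls off the work surface, if the arm or the gripper's body presses on something with over 40 N, if the wrist force passes 120 N, or if a joint passes its speed limit or range.

## Robot

A 6-joint arm with a two-finger parallel gripper is mounted at the origin on the work surface. World frame = base frame: x ahead of the robot, y to its left, z up, the work surface at z = 0. Lengths are in m, angles in rad, forces in N, time in s.
With the tool pointing down it reaches from about 0.375 to 0.975 m from the base axis. Payload 3.8 kg.
Tool frame: the origin (TCP) lies midway between the tips of the shut fingers; the grasp point (between the pads) lies 19 mm behind it; z points along the fingers, y is the line along which they close (so a half turn about z gives the same grasp; the last joint's range is limited). The gripper opens to 85 mm and grips with 20 to 120 N. Pads are 22 mm wide; open, the fingers measure 114 mm over their backs; the gripper's body (76 mm by 85 mm) begins 54 mm behind the grasp point. The pads swing forward as they close: fully open they stand 13 mm farther back than shut.
Start: joints at [-1.328, 0.264, 1.604, -0, 1.274, -0.037], TCP at [0.186, -0.649, 0.231] pointing down, gripper open.
Joint ranges: [-2.63, 2.63], [-0.94, 2.18], [0.31, 2.57], [-1.31, 4.45], [0, 2.66], [-2.55, 2.55]. Speed limits (rad/s): [2.57, 2.57, 3.14, 3.14, 3.14, 3.14].

## Interface

Orientations are given as a unit quaternion [w, x, y, z].
In Python, from plant import get_state, camera, hand_in gives the robot as it stands.
- The arm moves only by the tool step_arm, never from a script. Its arguments are lists of equal length, an entry for each row: "slide": the shift along the tool's x, y, z as a fraction of full scale, a list of three; "turn": the turn about the tool's z as a fraction of full scale; "gripper": the opening, from -1 (shut) to 1 (fully open). In form: {"slide": [[tx, ty, tz], ...], "turn": [turn, ...], "gripper": [gripper, ...]}. A call has exactly 8 rows; each row shifts and turns the commanded pose from where the row before left it, along the tool's axes as they then stand; what a row does not reach is not made up. Full scale, the value 1, is 40 mm for a shift and 8 degrees for a turn. A row lasts 1/8 s, in which the tool goes at most 62.5 mm and 10.7 degrees, less where a joint would pass 70% of its speed; a pose out of reach is approached as far as the arm can. A call with a number of a shift or a turn outside -1 to 1 is refused whole. A call with a gripper value outside its range is refused whole. The fingers move at their own pace and stop on an object; "squeeze" is the grip in N (left out, the last holds). Time passes only in rows, so rows that do not move let the fingers close, or fill a call up. It gives the time, the measured TCP pose, the force, the opening and the grip force at its end, in the units of the state.
- get_state(): the state, without advancing time (a new reading comes with each control period).
- camera(name): name is "scene" or "top"; returns a dict with "frame" (400x640x3 uint8, red, green, blue), "fx", "fy", "cx", "cy" (pixels), "k1" (the pictures are not rectified: a ray, as slopes to the right and down, at radius r is drawn at 1 + k1 r^2 times it, then the intrinsics apply), "R" (3x3) and "t" (3): a world point X has camera coordinates R X + t. Camera axes: x right, y down, z forward; pixel columns grow to the right and rows downward; lengths in m; the calibration is good to about 2 mm. A picture is of the moment at which its call begins. There is no depth.
- hand_in(): hands the job in; it is judged then, once.
The state is a dict: "clock": time; "q": joint angles; "joint_vel": joint speeds; "joint_torque": joint torques, N m; "tcp_pos": TCP position; "eef_rot": TCP orientation; "force": force on the tool from outside, world axes, zero at the start; "ft_torque": the same for the moment, N m; "gripper_width": finger opening in m; "finger_force": force on a finger pad.
Only numpy, scipy, OpenCV 4.12 (cv2) and the standard library are available. Lean on these libraries where they do the work, as an engineer would, in place of code of your own. Each camera call takes 0.05 s, during which the arm holds its last target. There are 200 camera calls.

## Working session

There is one attempt and no reset: what is moved stays moved. The work goes in short steps, Python scripts to look and compute and a tool call to move; the robot and the scene stay as the last step left them, time stands still between calls to the robot, and variables do not carry over. Pictures are saved under pics/ and viewed, at most 10 in all, crops included, and the job is handed in when it is done.

Besides the shell and the picture viewer there is one more tool, called after "Emit:" as name(argument=value, ...) on one line, values as JSON. step_arm: Moves the arm, as the interface text tells. Shift numbers are shares of 40 mm and turn numbers shares of 8 degrees, none past 1 either way. Its arguments: {"type":"object","properties":{"slide":{"type":"array"},"turn":{"type":"array"},"gripper":{"type":"array"},"squeeze":{"type":"number"}},"required":["slide","turn","gripper"]}

```bash
mkdir -p pics; cat > h.py <<'E'
import numpy as np, cv2
from plant import get_state, camera, hand_in
def save(c,n): cv2.imwrite(f'pics/{n}.png', c['frame'][:,:,::-1])
def rays(c,px):
    px=np.atleast_2d(np.array(px,float))
    K=np.array([[c['fx'],0,c['cx']],[0,c['fy'],c['cy']],[0,0,1]])
    u=cv2.undistortPoints(px[:,None],K,np.array([c['k1'],0,0,0.])).reshape(-1,2)
    d=np.c_[u,np.ones(len(u))]@np.array(c['R'])
    return -np.array(c['R']).T@np.array(c['t']), d
def onz(c,px,z):
    o,d=rays(c,px); z=np.broadcast_to(z,len(d))
    return o+d*((z-o[2])/d[:,2])[:,None]
def proj(c,X):
    p=np.atleast_2d(X)@np.array(c['R']).T+np.array(c['t']); s=p[:,:2]/p[:,2:]
    s=s*(1+c['k1']*(s**2).sum(1,keepdims=True))
    return s*[c['fx'],c['fy']]+[c['cx'],c['cy']]
E
python3 - <<'E'
from h import *
for n in('top','scene'):
    c=camera(n);save(c,n+'0');np.savez(n+'0.npz',**c);print(n,c['fx'],c['k1'],-np.array(c['R']).T@np.array(c['t']))
print(get_state())
E
```

```text
top 477.45556812450735 0.005829401118554217 [0.35112815 0.01302871 1.32284148]
scene 426.8791449479168 0.014524166263958634 [1.37331734 0.48382019 0.90258399]
{'clock': 0.1, 'q': array([-1.32791792e+00,  2.64696854e-01,  1.60526013e+00, -1.13330755e-05,
        1.27373021e+00, -3.68928936e-02]), 'joint_vel': array([ 0.00058662, -0.00265882, -0.00224583,  0.00016028,  0.00077081,
       -0.001236  ]), 'joint_torque': array([-1.35860239e-03, -5.16708505e+01, -3.68590987e+01, -5.05713547e-05,
        6.25696281e-03, -2.14540556e-06]), 'tcp_pos': array([ 0.18622687, -0.64809324,  0.23006146]), 'eef_rot': array([-1.04116377e-03,  9.90231171e-01,  1.39431456e-01, -1.13058556e-04]), 'force': array([-1.0020341 ,  0.39524518,  0.1029896 ]), 'ft_torque': array([0.01028835, 0.00168894, 0.08387558]), 'finger_force': 0.0, 'gripper_width': 0.08560666657850877}
```

View pics/top0.png

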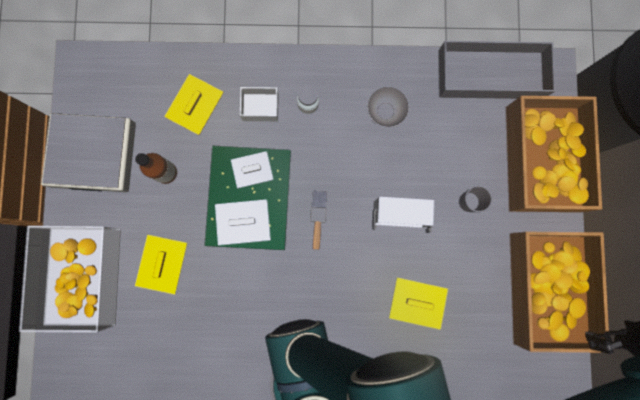

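View pics/scene0.png

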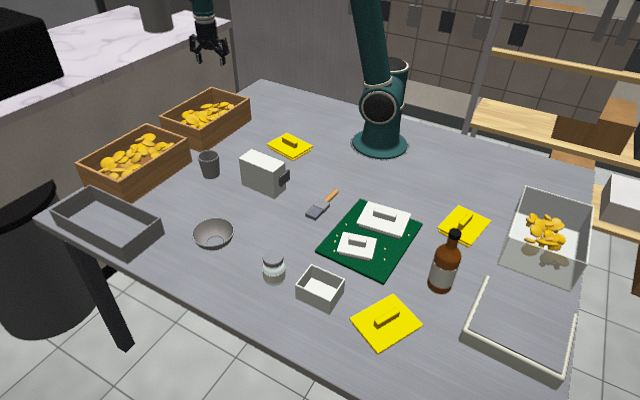

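The larger tub lies at top px (404,212) and scene px (264,172). There are two white lids on the green board: larger at top px (243,222), smaller at (251,169). Other look-alikes are the yellow lids at (193,103), (161,264) and (418,302), and the small tub at (259,102). I choose the white lid at (243,222) and the tub at (404,212).

```bash
cat > m.py <<'E'
from h import *
def mask(c,box,lo=170,smax=40):
    f=c['frame'].astype(int);x0,y0,x1,y1=box
    m=((f.min(2)>lo)&(f.max(2)-f.min(2)<smax)).astype(np.uint8)
    o=np.zeros_like(m);o[y0:y1,x0:x1]=m[y0:y1,x0:x1];return o
def quad(c,box,z,lo=170):
    m=mask(c,box,lo);k=max(cv2.findContours(m,0,1)[0],key=cv2.contourArea)
    P=onz(c,k.reshape(-1,2).astype(float),z)
    r=cv2.minAreaRect((P[:,:2]*1000).astype(np.float32));return cv2.contourArea(k),r,cv2.boxPoints(r)
E
python3 - <<'E'
from m import *
c=dict(np.load('top0.npz'))
for n,b,z in(('tub',(365,190,440,235),.11),('lid',(210,195,275,248),.012+.022),('small',(228,148,276,190),.034)):
    for lo in(160,190,210):
        a,r,p=quad(c,b,z,lo);print(n,lo,a,np.round(r[0],1),np.round(r[1],1),round(r[2],1),p.round().tolist())
f=c['frame'][:,:,::-1]
A=cv2.resize(f[185:245,360:450],None,fx=6,fy=6,interpolation=2)
B=cv2.resize(f[190:250,200:290],None,fx=6,fy=6,interpolation=2)
s=dict(np.load('scene0.npz'))['frame'][:,:,::-1]
C=cv2.resize(s[140:210,225:305],(540,472),interpolation=2)[:470]
cv2.imwrite('pics/crop0.png',cv2.resize(np.vstack([A,C]),None,fx=.7,fy=.7));cv2.imwrite('pics/crop1.png',B)
for x,y in((.4,-.2),(.3,-.2)): print(proj(c,[x,y,.0]))
E
```

```text
tub 160 1506.0 [ 454.3 -228.4] [145.3  75. ] 87.1 [[413.0, -299.0], [488.0, -303.0], [496.0, -158.0], [421.0, -154.0]]
tub 190 1399.0 [ 454.8 -229. ] [141.2  71.3] 87.0 [[415.0, -298.0], [487.0, -301.0], [494.0, -160.0], [423.0, -157.0]]
tub 210 1309.0 [ 454.3 -230.5] [135.3  68.5] 87.1 [[417.0, -296.0], [485.0, -300.0], [492.0, -165.0], [424.0, -161.0]]
lid 160 2013.5 [429.7 196.1] [109.5 141. ] 6.1 [[368.0, 260.0], [383.0, 120.0], [492.0, 132.0], [477.0, 272.0]]
lid 190 1959.5 [429.7 197.2] [108.  138.1] 6.1 [[369.0, 260.0], [383.0, 123.0], [491.0, 134.0], [476.0, 272.0]]
lid 210 1868.0 [428.9 196.1] [105.5 135.6] 6.1 [[369.0, 258.0], [384.0, 123.0], [489.0, 134.0], [474.0, 269.0]]
small 160 991.0 [573.4 175.1] [79.5 99.7] 14.4 [[523.0, 213.0], [547.0, 117.0], [624.0, 137.0], [600.0, 233.0]]
small 190 943.0 [573.6 175.3] [77.7 97.4] 14.1 [[524.0, 213.0], [548.0, 119.0], [623.0, 138.0], [599.0, 232.0]]
small 210 855.5 [572.9 175.4] [74.2 92.9] 14.2 [[526.0, 211.0], [548.0, 121.0], [620.0, 140.0], [597.0, 230.0]]
[[387.08669713 234.75997006]]
[[387.28643655 271.22786215]]
```

View pics/crop0.png

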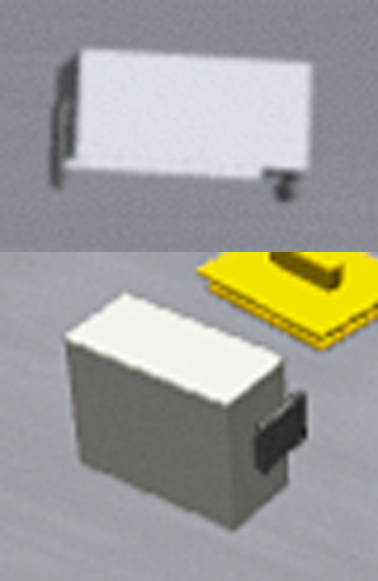

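View pics/crop1.png

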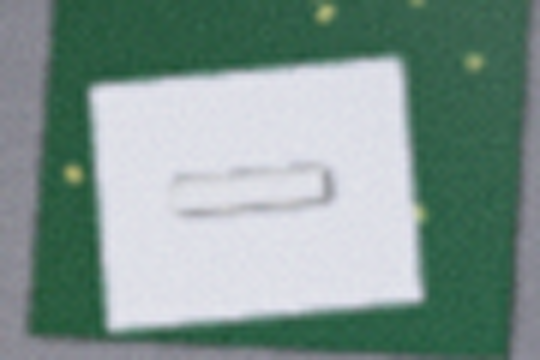

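The crops show the tub on its side with its mouth facing -x, clips at both ends, and the white larger lid with a light bar, flat on the board. I start by turning the tool so its y axis lies along world x, with the fingers shut.

Emit:
step_arm(slide=[[0, 0, 0], [0, 0, 0], [0, 0, 0], [0, 0, 0], [0, 0, 0], [0, 0, 0], [0, 0, 0], [0, 0, 0]], turn=[-1, -1, -1, -1, -1, -1, -1, -1], gripper=[-1, -1, -1, -1, -1, -1, -1, -1])

```text
clock: 1.1
tcp_pos: [0.1863, -0.6483, 0.2305]
eef_rot: [-0.001, 0.764, 0.645, 0.0]
force: [-0.3, -0.2, 0.5]
gripper_width: 0.0
finger_force: 0.0
```

```bash
cat >> h.py <<'E'
from scipy.spatial.transform import Rotation
def go(target,yaw=None):
    s=get_state();w,x,y,z=s['eef_rot'];R=Rotation.from_quat([x,y,z,w]).as_matrix()
    d=R.T@(np.array(target)-s['tcp_pos']);a=np.degrees(np.arctan2(R[1,1],R[0,1]))
    print('t',round(s['clock'],2),'tcp',s['tcp_pos'].round(4),'yawy',a.round(2),'F',np.round(s['force'],1),'w',round(s['gripper_width'],4),'q6',s['q'].round(2))
    print('slide units',(d/.04).round(3), '' if yaw is None else 'turn units %.2f'%(-(yaw-a)/8),'tilt',np.degrees(np.arccos(-R[2,2])).round(2))
E
python3 -c "
from h import *
go([.36,-.225,.18],-3)"
```

```text
t 1.1 tcp [ 0.1863 -0.6483  0.2305] yawy -9.71 F [-0.3 -0.2  0.5] w 0.0 q6 [-1.33  0.26  1.6  -0.    1.27 -1.16]
slide units [11.162  2.497  1.275] turn units -0.84 tilt 0.08
```

Emit:
step_arm(slide=[[1, 0.25, 0], [1, 0.25, 0], [1, 0.25, 0], [1, 0.25, 0], [1, 0.25, 0], [1, 0.25, 0], [1, 0.25, 0], [1, 0.25, 0]], turn=[0, 0, 0, 0, 0, 0, 0, -0.84], gripper=[-1, -1, -1, -1, -1, -1, -1, -1])

```text
clock: 2.1
tcp_pos: [0.3207, -0.3459, 0.2308]
eef_rot: [-0.0, 0.726, 0.688, 0.0]
force: [0.5, 0.1, 0.1]
gripper_width: 0.0002
finger_force: 0.0
```

```bash
python3 -c "
from h import *
go([.365,-.225,.096],-3)"
```

```text
t 2.1 tcp [ 0.3207 -0.3459  0.2308] yawy -3.09 F [0.5 0.1 0.1] w 0.0002 q6 [-0.88 -0.13  2.02  0.    1.25 -0.82]
slide units [3.075 0.943 3.372] turn units -0.01 tilt 0.04
```

Emit:
step_arm(slide=[[0.8, 0.2, 0], [0.8, 0.2, 0], [0.8, 0.2, 0.2], [0.67, 0.34, 0.6], [0, 0, 0.8], [0, 0, 0.8], [0, 0, 0.97], [0, 0, 0]], turn=[0, 0, 0, 0, 0, 0, 0, 0], gripper=[-1, -1, -1, -1, -1, -1, -1, -1])

```text
clock: 3.1
tcp_pos: [0.3621, -0.2248, 0.0933]
eef_rot: [-0.004, 0.727, 0.687, -0.001]
force: [0.4, -0.6, 0.7]
gripper_width: -0.0003
finger_force: 0.0
```

```bash
python3 -c "
from h import *
go([.43,-.23,.096],-3)"
```

```text
t 3.1 tcp [ 0.3621 -0.2248  0.0933] yawy -3.24 F [ 0.4 -0.6  0.7] w -0.0003 q6 [-0.61 -0.07  2.25 -0.    0.98 -0.56]
slide units [-0.035  1.702 -0.08 ] turn units -0.03 tilt 0.47
```

Emit:
step_arm(slide=[[0, 0.5, 0], [0, 0.4, 0], [0, 0.25, 0], [0, 0.25, 0], [0, 0.25, 0], [0, 0.25, 0], [0, 0.25, 0], [0, 0.25, 0]], turn=[0, 0, 0, 0, 0, 0, 0, 0], gripper=[-1, -1, -1, -1, -1, -1, -1, -1])

```text
clock: 4.1
tcp_pos: [0.4616, -0.2324, 0.0964]
eef_rot: [-0.0, 0.727, 0.687, 0.0]
force: [-0.3, 0.2, 0.3]
gripper_width: -0.0001
finger_force: 0.0
```

```bash
python3 -c "
from h import *
go([.48,-.23,.096],-3)
c=camera('scene');cv2.imwrite('pics/p1.png',cv2.resize(c['frame'][100:220,190:340,::-1],None,fx=4,fy=4))"
```

```text
t 4.1 tcp [ 0.4616 -0.2324  0.0964] yawy -3.25 F [-0.3  0.2  0.3] w -0.0001 q6 [-0.51  0.09  2.07  0.    0.98 -0.46]
slide units [0.087 0.456 0.01 ] turn units -0.03 tilt 0.0
```

View pics/p1.png

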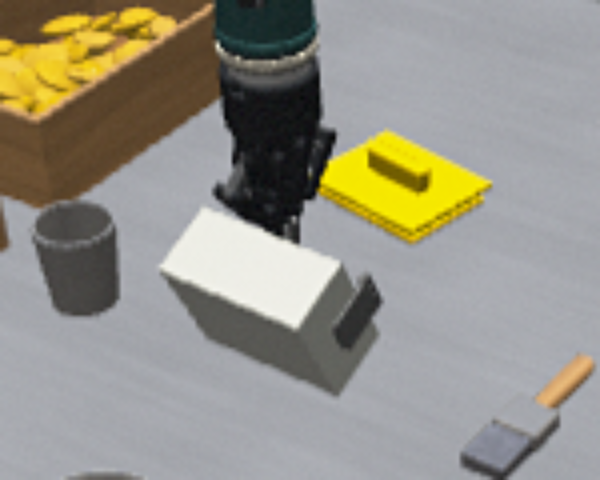

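The picture shows the tub tipping as wanted (about 25°, corner pivoting at crop px (340,392)), so I push on.

Emit:
step_arm(slide=[[0, 0.2, 0], [0, 0.2, 0], [0, 0.2, 0], [0, 0, 0], [0, 0, -0.5], [0, 0, -1], [0, 0, -1], [0, 0, -1]], turn=[0, 0, 0, 0, 0, 0, 0, 0], gripper=[-1, -1, -1, -1, -1, -1, -1, -1])

```text
clock: 5.15
tcp_pos: [0.4844, -0.2336, 0.2376]
eef_rot: [-0.0, 0.727, 0.687, -0.0]
force: [-0.2, -0.8, -0.3]
gripper_width: 0.0001
finger_force: 0.0
```

```bash
python3 -c "
from h import *
go([.43,.196,.2],6.1)
for n in('top','scene'):
  c=camera(n);np.savez(n+'1.npz',**c)
  if n=='scene': cv2.imwrite('pics/p2.png',cv2.resize(c['frame'][100:220,190:340,::-1],None,fx=4,fy=4))"
```

```text
t 5.15 tcp [ 0.4844 -0.2336  0.2376] yawy -3.25 F [-0.2 -0.8 -0.3] w 0.0001 q6 [-0.5   0.    1.89 -0.    1.25 -0.44]
slide units [10.646 -1.967  0.942] turn units -1.17 tilt 0.03
```

View pics/p2.png

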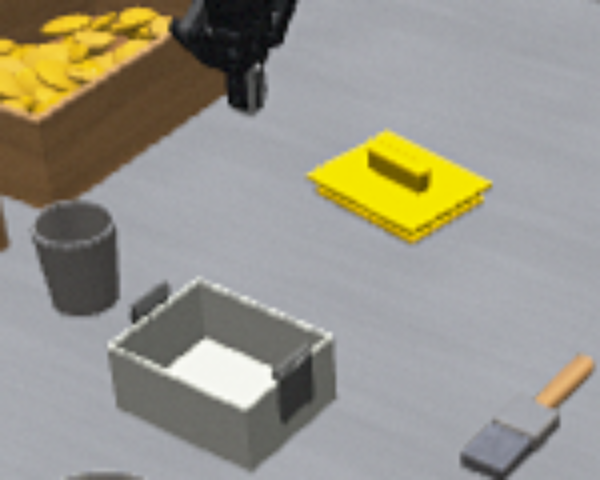

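The tub now stands upright (rim corners at crop px (200,282), (335,332), (250,408), (110,350)). I go to the lid.

Emit:
step_arm(slide=[[1, -0.2, 0], [1, -0.2, 0], [1, -0.2, 0], [1, -0.2, 0], [1, -0.2, 0], [1, -0.2, 0], [1, -0.2, 0], [1, -0.2, 0]], turn=[0, 0, 0, 0, 0, 0, 0, -1], gripper=[1, 1, 1, 1, 1, 1, 1, 1])

```text
clock: 6.25
tcp_pos: [0.4381, 0.0904, 0.2355]
eef_rot: [-0.0, 0.676, 0.737, -0.0]
force: [0.2, -0.0, -0.1]
gripper_width: 0.0856
finger_force: 0.0
```

```bash
python3 - <<'E'
from m import *
go([.43,.196,.13],6.1)
c=camera('top');np.savez('top2.npz',**c)
for lo in(110,150,180):
    a,r,p=quad(c,(365,150,450,235),.065,lo);print(lo,a,np.round(r[0],1),np.round(r[1],1),round(r[2],1),p.round().tolist())
cv2.imwrite('pics/tub2.png',cv2.resize(c['frame'][150:240,360:450,::-1],None,fx=6,fy=6,interpolation=2))
E
```

```text
t 6.25 tcp [0.4381 0.0904 0.2355] yawy 4.94 F [ 0.2 -0.  -0.1] w 0.0856 q6 [ 0.15 -0.18  2.06 -0.    1.27  0.06]
slide units [2.647 0.028 2.638] turn units -0.14 tilt 0.07
110 7056.0 [ 512.9 -244.3] [225.4 228.6] 0.6 [[399.0, -131.0], [401.0, -360.0], [627.0, -357.0], [624.0, -129.0]]
150 1727.5 [ 548.3 -235.2] [143.4 114.8] 87.2 [[487.0, -304.0], [602.0, -310.0], [609.0, -166.0], [495.0, -161.0]]
180 1510.0 [ 540.3 -226.4] [123.3  94.9] 87.1 [[490.0, -286.0], [585.0, -290.0], [591.0, -167.0], [496.0, -162.0]]
```

View pics/tub2.png

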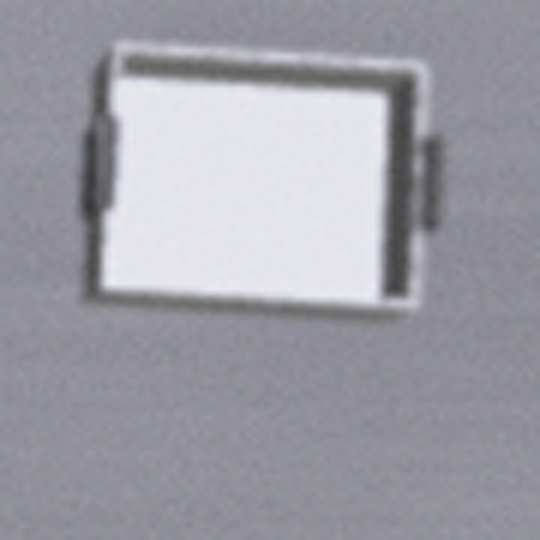

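The crop shows the upright tub with rim corners at about top px (379,157), (431,160), (430,202), (377,199), and clips at both ends. I descend on the lid bar while refining the rim lines from that image.

Emit:
step_arm(slide=[[0.9, 0, 0], [0.9, 0, 0.4], [0.85, 0, 0.6], [0, 0, 0.9], [0, 0, 0.9], [0, 0, 0.9], [0, 0, 0.7], [0, 0, 0.3]], turn=[-0.14, 0, 0, 0, 0, 0, 0, 0], gripper=[1, 1, 1, 1, 1, 1, 1, 1])

```text
clock: 7.3
tcp_pos: [0.4268, 0.1938, 0.046]
eef_rot: [-0.001, 0.67, 0.742, -0.002]
force: [-0.1, -0.0, 0.4]
gripper_width: 0.0851
finger_force: 0.0
```

```bash
cat > rim.py <<'E'
from m import *
def tub(c):
    g=c['frame'].astype(float).mean(2)
    cross=lambda p,i,mid:i+(p[i]-mid)/(p[i]-p[i+1])
    def step(p):   # outward profile, last bright -> dark
        i=np.where((p[:-1]>=165)&(p[1:]<165))[0][0];return cross(p,i,165)
    def peak(p):
        i=np.argmax(p[1:-1])+1;a,b,d=p[i-1:i+2];return i+.5*(a-d)/(a-2*b+d)
    rows=[r for r in range(162,198) if not 167<=r<=188];cols=range(384,426)
    L=[(390-step(g[r,370:391][::-1]),r) for r in rows]
    B=[(k,190+step(g[190:212,k])) for k in cols]
    T=[(k,154+peak(g[154:163,k])) for k in cols]
    R=[(427+peak(g[r,427:435]),r) for r in rows]
    out=[]
    for P,off in((L,0),(B,0),(T,1.5),(R,1.5)):
        W=onz(c,P,.065)[:,:2]*1000
        vx,vy,x,y=cv2.fitLine(W.astype(np.float32),cv2.DIST_HUBER,0,.01,.01).ravel()
        out.append((np.array([x,y]),np.array([vx,vy]),off,np.abs((W-[x,y])@[-vy,vx]).mean()))
    yaw=lambda v:(np.degrees(np.arctan2(v[1],v[0]))+45)%90-45
    print('yaws',[round(yaw(o[1]),2) for o in out],'res',[round(o[3],2) for o in out])
    return out
if __name__=='__main__':
    o=tub(dict(np.load('top2.npz')))
    a=np.radians(np.mean([(np.degrees(np.arctan2(q[1][1],q[1][0]))+45)%90-45 for q in o]))
    X=np.array([np.cos(a),np.sin(a)]);Y=np.array([-np.sin(a),np.cos(a)])
    l=o[0][0]@Y;r=o[3][0]@Y-1.5;b=o[1][0]@X;t=o[2][0]@X+1.5
    print('size',t-b,l-r,'yaw',np.degrees(a),'centre',X*(t+b)/2+Y*(l+r)/2)
    go([.43,.196,.037],6.1)
E
python3 rim.py
```

```text
yaws [np.float32(-2.8), np.float32(-2.86), np.float32(-2.97), np.float32(-2.96)] res [np.float64(0.29), np.float64(0.16), np.float64(0.23), np.float64(0.23)]
size 111.40048 141.41345 yaw -2.9006813 centre [ 547.1526  -234.96677]
t 7.3 tcp [0.4268 0.1938 0.046 ] yawy 5.85 F [-0.1 -0.   0.4] w 0.0851 q6 [ 0.37  0.08  2.2  -0.    0.87  0.27]
slide units [0.046 0.085 0.224] turn units -0.03 tilt 0.27
```

Emit:
step_arm(slide=[[0, 0.05, 0.2], [0, 0, 0], [0, 0, 0], [0, 0, 0], [0, 0, 0], [0, 0, 0], [0, 0, 0], [0, 0, 0]], turn=[-0.03, 0, 0, 0, 0, 0, 0, 0], gripper=[1, 1, -1, -1, -1, -1, -1, -1], squeeze=60)

```text
clock: 8.3
tcp_pos: [0.4315, 0.1953, 0.041]
eef_rot: [0.0, 0.668, 0.744, 0.0]
force: [-0.7, 0.2, 4.9]
gripper_width: 0.0143
finger_force: 60.7
```

Emit:
step_arm(slide=[[0, 0, -0.3], [0, 0, -0.7], [0, 0, -1], [0, 0, -1], [0, 0, -1], [0, 0, -0.5], [0, 0, 0], [0, 0, 0]], turn=[0, 0, 0, 0, 0, 0, 0, 0], gripper=[-1, -1, -1, -1, -1, -1, -1, -1])

```text
clock: 9.3
tcp_pos: [0.4301, 0.1947, 0.2193]
eef_rot: [-0.0, 0.668, 0.744, -0.001]
force: [-0.1, 0.5, -1.9]
gripper_width: 0.0144
finger_force: 60.0
```

```bash
python3 -c "
from h import *
go([.547,-.235,.22],-2.9)"
```

```text
t 9.3 tcp [0.4301 0.1947 0.2193] yawy 6.11 F [-0.1  0.5 -1.9] w 0.0144 q6 [ 0.37 -0.12  2.03  0.    1.23  0.27]
slide units [-10.993   1.763  -0.015] turn units 1.13 tilt 0.11
```

Emit:
step_arm(slide=[[-1, 0.16, 0], [-1, 0.16, 0], [-1, 0.16, 0], [-1, 0.16, 0], [-1, 0.16, 0], [-1, 0.16, 0], [-1, 0.16, 0], [-1, 0.16, 0]], turn=[0, 0, 0, 0, 0, 0, 0, 1], gripper=[-1, -1, -1, -1, -1, -1, -1, -1])

```text
clock: 10.3
tcp_pos: [0.5149, -0.1186, 0.2182]
eef_rot: [-0.002, 0.72, 0.694, -0.001]
force: [0.1, 1.2, -0.6]
gripper_width: 0.0144
finger_force: 60.0
```

```bash
python3 -c "
from h import *
go([.547,-.235,.15],-2.9)"
```

```text
t 10.3 tcp [ 0.5149 -0.1186  0.2182] yawy -2.1 F [ 0.1  1.2 -0.6] w 0.0144 q6 [-0.27 -0.    1.93  0.    1.22 -0.24]
slide units [-2.879  0.916  1.698] turn units 0.10 tilt 0.22
```

Emit:
step_arm(slide=[[-0.9, 0.3, 0], [-0.9, 0.3, 0], [-0.7, 0.22, 0.3], [-0.3, 0.1, 0.5], [0, 0, 0.5], [0, 0, 0.3], [0, 0, 0], [0, 0, 0]], turn=[0.1, 0, 0, 0, 0, 0, 0, 0], gripper=[-1, -1, -1, -1, -1, -1, -1, -1])

```text
clock: 11.3
tcp_pos: [0.5484, -0.2306, 0.1571]
eef_rot: [0.0, 0.723, 0.691, 0.0]
force: [-0.0, -0.3, -1.1]
gripper_width: 0.0145
finger_force: 60.0
```

```bash
python3 - <<'E'
from m import *
go([.547,-.235,.13],-2.9)
z=get_state()['tcp_pos'][2]-.041+.034
for n in('top','scene'):
    c=camera(n);np.savez(n+'3.npz',**c)
    if n=='top':
        for lo in(150,180):
            a,r,p=quad(c,(355,140,450,235),z,lo);print(lo,a,np.round(r[0],1),np.round(r[1],1),round(r[2],1),p.round().tolist())
t=dict(np.load('top3.npz'))['frame'][140:240,350:450,::-1];s=c['frame'][90:230,180:320,::-1]
cv2.imwrite('pics/p3.png',np.hstack([cv2.resize(t,(400,400)),cv2.resize(s,(400,400))]))
E
```

```text
t 11.3 tcp [ 0.5484 -0.2306  0.1571] yawy -2.63 F [-0.  -0.3 -1.1] w 0.0145 q6 [-0.44  0.17  1.86  0.    1.11 -0.39]
slide units [-0.112 -0.03   0.678] turn units 0.03 tilt 0.06
150 3332.0 [ 513.9 -164.5] [236.7 135.6] 0.1 [[395.0, -97.0], [396.0, -233.0], [632.0, -232.0], [632.0, -97.0]]
180 933.0 [ 547.3 -179.9] [ 65.3 132.3] 75.7 [[475.0, -195.0], [603.0, -228.0], [620.0, -165.0], [491.0, -132.0]]
```

View pics/p3.png

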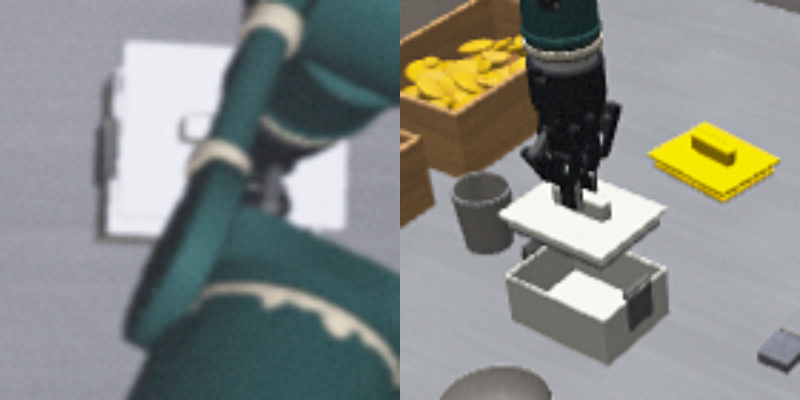

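The left panel shows the plate's left edge (px x≈380), right edge (x≈437) and top edge (y≈150) around the arm. The right panel shows the lid level above the tub, slightly high and to the left. I measure the plate from those edges.

```bash
cat > lid.py <<'E'
from m import *
def lid(c,z,mid=180):
    g=c['frame'].astype(float).mean(2)
    def step(p):
        i=np.where((p[:-1]>=mid)&(p[1:]<mid))[0]
        return i[0]+(p[i[0]]-mid)/(p[i[0]]-p[i[0]+1]) if len(i) else np.nan
    L=[(386-step(g[r,366:387][::-1]),r) for r in range(154,195)]
    R=[(432+step(g[r,432:445]),r) for r in range(181,194)]
    T=[(k,156-step(g[140:157,k][::-1])) for k in range(385,404)]
    B=[(k,192+step(g[192:208,k])) for k in list(range(380,387))+list(range(426,434))]
    res=[]
    for P in(L,R,T,B):
        W=onz(c,[p for p in P if np.isfinite(p).all()],z)[:,:2]*1000
        vx,vy,x,y=cv2.fitLine(W.astype(np.float32),cv2.DIST_HUBER,0,.01,.01).ravel()
        q=np.median(W,0);res.append((q,(np.degrees(np.arctan2(vy,vx))+45)%90-45,np.abs((W-[x,y])@[-vy,vx]).mean(),len(W)))
    print([(r[0].round(1),round(float(r[1]),2),round(r[2],2),r[3]) for r in res])
    return res
if __name__=='__main__':
    z=get_state()['tcp_pos'][2]-.041+.034
    o=lid(dict(np.load('top3.npz')),z)
    a=np.radians(-2.7);X=np.array([np.cos(a),np.sin(a)]);Y=np.array([-np.sin(a),np.cos(a)])
    l,r,t,b=o[0][0]@Y,o[1][0]@Y,o[2][0]@X,o[3][0]@X
    print('size',t-b,l-r,'centre',X*(t+b)/2+Y*(l+r)/2,'from L',X*(t+b)/2+Y*(l-70),get_state()['tcp_pos'])
E
python3 lid.py
```

```text
[(array([ 545.1, -155.7]), -3.71, np.float64(1.78), 41), (array([ 514.2, -298.9]), -2.35, np.float64(0.19), 13), (array([ 606.2, -194.2]), -2.67, np.float64(0.18), 19), (array([ 487.9, -272.8]), 1.93, np.float64(0.57), 15)]
size 114.52211046534933 144.51278960094504 centre [ 547.30157404 -228.16652887] from L [ 547.40786479 -225.91263895] [ 0.54877034 -0.23103045  0.15775057]
```

Emit:
step_arm(slide=[[-0.11, -0.04, 0], [0, 0, 0], [0, 0, 0.4], [0, 0, 0.4], [0, 0, 0.4], [0, 0, 0.2], [0, 0, 0], [0, 0, 0]], turn=[0.03, 0, 0, 0, 0, 0, 0, 0], gripper=[-1, -1, -1, -1, -1, -1, -1, -1])

```text
clock: 12.4
tcp_pos: [0.5466, -0.2356, 0.1009]
eef_rot: [0.0, 0.725, 0.689, 0.0]
force: [0.2, -0.1, -1.3]
gripper_width: 0.0147
finger_force: 60.0
```

```bash
python3 -c "
from h import *
go([.547,-.2355,.097],-2.9)"
```

```text
t 12.4 tcp [ 0.5466 -0.2356  0.1009] yawy -2.93 F [ 0.2 -0.1 -1.3] w 0.0147 q6 [-0.45  0.23  1.9   0.    1.01 -0.4 ]
slide units [0.004 0.009 0.097] turn units -0.00 tilt 0.04
```

Emit:
step_arm(slide=[[0, 0, 0.06], [0, 0, 0.06], [0, 0, 0.06], [0, 0, 0.05], [0, 0, 0.05], [0, 0, 0], [0, 0, 0], [0, 0, 0]], turn=[0, 0, 0, 0, 0, 0, 0, 0], gripper=[-1, -1, -1, -1, -1, -1, -1, -1])

```text
clock: 13.4
tcp_pos: [0.5464, -0.2357, 0.0896]
eef_rot: [0.0, 0.725, 0.689, 0.0]
force: [0.0, -1.8, -0.2]
gripper_width: 0.0145
finger_force: 60.3
```

Emit:
step_arm(slide=[[0, 0, 0.05], [0, 0, 0.05], [0, 0, 0.05], [0, 0, 0.05], [0, 0, 0.03], [0, 0, 0], [0, 0, 0], [0, 0, 0]], turn=[0, 0, 0, 0, 0, 0, 0, 0], gripper=[-1, -1, -1, -1, -1, -1, -1, -1])

```text
clock: 14.4
tcp_pos: [0.5469, -0.2355, 0.0804]
eef_rot: [0.001, 0.725, 0.689, 0.0]
force: [2.7, -0.7, 4.1]
gripper_width: 0.0145
finger_force: 60.6
```

Emit:
step_arm(slide=[[0, 0, 0.05], [0, 0, 0.05], [0, 0, 0.04], [0, 0, 0], [0, 0, 0], [0, 0, 0], [0, 0, 0], [0, 0, 0]], turn=[0, 0, 0, 0, 0, 0, 0, 0], gripper=[-1, -1, -1, -1, -1, -1, -1, -1])

```text
clock: 15.4
tcp_pos: [0.5453, -0.2349, 0.076]
eef_rot: [-0.001, 0.725, 0.689, -0.0]
force: [-4.9, 1.7, 16.1]
gripper_width: 0.0145
finger_force: 62.2
```

```bash
python3 -c "
from h import *
go([.547,-.2355,.075],-2.9)
c=camera('scene');cv2.imwrite('pics/p4.png',cv2.resize(c['frame'][120:200,220:320,::-1],None,fx=6,fy=6,interpolation=2))"
```

```text
t 15.4 tcp [ 0.5453 -0.2349  0.076 ] yawy -2.93 F [-4.9  1.7 16.1] w 0.0145 q6 [-0.45  0.26  1.92  0.    0.97 -0.4 ]
slide units [-0.012  0.042  0.025] turn units -0.00 tilt 0.12
```

View pics/p4.png

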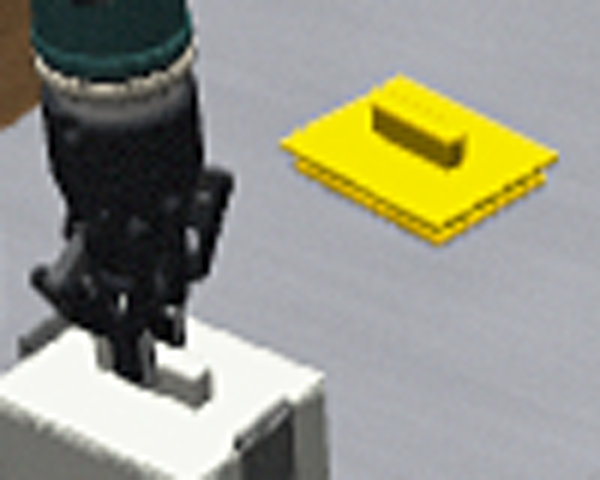

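Both clips appear to stand above the plate edge (near one at crop px (262,425), far one at (40,335)) and the lid looks flush. I press slightly more, ease off and let go.

Emit:
step_arm(slide=[[0, 0, 0.04], [0, 0, 0], [0, 0, 0], [0, 0, -0.05], [0, 0, -0.05], [0, 0, 0], [0, 0, 0], [0, 0, 0]], turn=[0, 0, 0, 0, 0, 0, 0, 0], gripper=[-1, -1, -1, -1, -1, -1, 1, 1])

```text
clock: 16.45
tcp_pos: [0.5455, -0.2352, 0.076]
eef_rot: [-0.001, 0.725, 0.689, -0.0]
force: [0.4, 0.2, -0.0]
gripper_width: 0.0502
finger_force: 0.0
```

Emit:
step_arm(slide=[[0, 0, 0], [0, 0, 0], [0, 0, -0.3], [0, 0, -1], [0, 0, -1], [0, 0, -1], [0, 0, -1], [0, 0, 0]], turn=[0, 0, 0, 0, 0, 0, 0, 0], gripper=[1, 1, 1, 1, 1, 1, 1, 1])

```text
clock: 17.45
tcp_pos: [0.5488, -0.2367, 0.2551]
eef_rot: [0.005, 0.725, 0.689, 0.002]
force: [0.6, 0.5, -0.2]
gripper_width: 0.0856
finger_force: 0.0
```

Emit:
step_arm(slide=[[-1, 0, 0], [-1, 0, 0], [-1, 0, 0], [-1, 0, 0], [-1, 0, 0], [-1, 0, 0], [0, 0, 0], [0, 0, 0]], turn=[0, 0, 0, 0, 0, 0, 0, 0], gripper=[1, 1, 1, 1, 1, 1, 1, 1])

```text
clock: 18.45
tcp_pos: [0.5335, -0.4745, 0.248]
eef_rot: [-0.001, 0.725, 0.689, 0.0]
force: [0.6, 0.7, -0.6]
gripper_width: 0.0854
finger_force: 0.0
```

```bash
python3 - <<'E'
from m import *
go([.547,-.2355,.3],-2.9)
c=camera('top');s=camera('scene')
a,r,p=quad(c,(365,140,450,235),.069,180);print(a,np.round(r[0],1),np.round(r[1],1),round(r[2],1))
t=c['frame'][145:215,365:445,::-1];q=s['frame'][145:225,205:285,::-1]
cv2.imwrite('pics/p5.png',np.hstack([cv2.resize(t,(400,400),interpolation=2),cv2.resize(q,(400,400),interpolation=2)]))
E
```

```text
t 18.45 tcp [ 0.5335 -0.4745  0.248 ] yawy -2.96 F [ 0.6  0.7 -0.6] w 0.0854 q6 [-0.76  0.33  1.49  0.    1.32 -0.71]
slide units [ 5.988  0.027 -1.29 ] turn units -0.01 tilt 0.11
2065.0 [ 545.6 -232.9] [140.9 111.6] 87.1
```

View pics/p5.png

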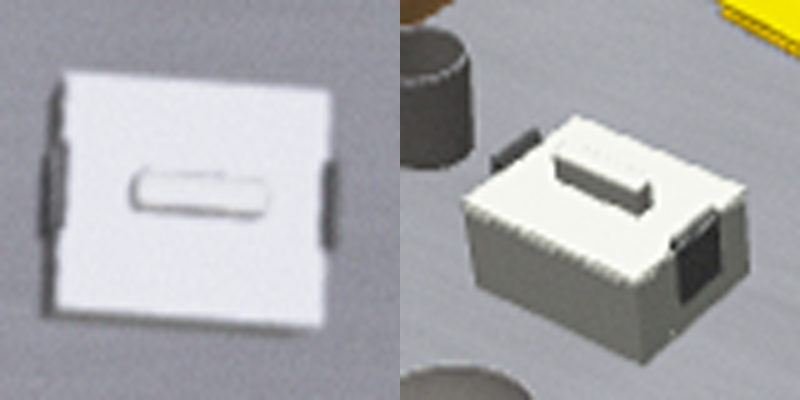

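The lid looks flush and both clips are at the edges (top-panel px (55,190) and (330,205); scene-panel (695,255) and (515,150)). I check all four corner heights by triangulation.

```bash
python3 - <<'E'
from h import *
t=dict(np.load('top0.npz'));s=dict(np.load('scene0.npz'))
A=[(378,157.8),(376,199.3),(431,161.1),(429.4,202)];B=[(253,201),(274,182.6),(218,186),(240,168)]
o1,d1=rays(t,A);o2,d2=rays(s,B)
for a,b,n in zip(d1,d2,('+x+y','-x+y','+x-y','-x-y')):
    k=np.linalg.lstsq(np.c_[a,-b],o2-o1,rcond=None)[0];p,q=o1+a*k[0],o2+b*k[1]
    print(n,((p+q)/2*1000).round(1),'gap',(np.linalg.norm(p-q)*1000).round(1))
# expected scene pixels of the plate top corners for plate top at 69 mm and 82 mm
c=np.array([.5456,-.2335]);a=np.radians(-2.9);R=np.array([[np.cos(a),-np.sin(a)],[np.sin(a),np.cos(a)]])
for z in(.069,.082): print(z,proj(s,[[*(c+R@v),z] for v in np.array([[.055,.07],[-.055,.07],[.055,-.07],[-.055,-.07]])]).round(1).tolist())
E
```

```text
+x+y [ 602.2 -164.7   65.5] gap 3.3
-x+y [ 491.5 -161.    64. ] gap 0.7
+x-y [ 595.5 -307.4   61. ] gap 4.7
-x-y [ 485.5 -302.2   65.1] gap 0.7
0.069 [[251.6, 200.2], [273.6, 181.8], [216.9, 184.2], [239.9, 167.4]]
0.082 [[251.2, 196.9], [273.4, 178.6], [216.4, 180.9], [239.5, 164.2]]
```

All corners agree with the home height (69 mm, not 82), so I hand in.

```bash
python3 -c "
from h import *
print(hand_in())"
```

```text
the job is handed in; nothing more can be done
None
```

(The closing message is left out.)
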